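Shut the flux canister into its bayonet keeper pot

ROBOT

A 7-joint arm with a two-finger parallel gripper is mounted at the origin on the work surface. World frame = base frame: x ahead of the robot, y to its left, z up, the work surface at z = 0. Lengths are in m, angles in rad, forces in N, time in s.
With the tool pointing down it reaches from about 0.425 to 0.825 m from the base axis. Payload 3.6 kg.
Tool frame: the origin (TCP) lies at the very end of the fingers, on their centre line; the grasp point (between the pads) lies 19 mm behind it; y points along the fingers, z is the direction in which the jaws open and shut, and the axes are right-handed (so a half turn about y gives the same grasp; the last joint's range is limited). The gripper opens to 85 mm and grips with 20 to 120 N. Pads are 22 mm wide; open, the fingers measure 114 mm over their backs; the gripper's body (76 mm by 85 mm) begins 54 mm behind the grasp point. The pads swing forward as they close: fully open they stand 13 mm farther back than shut.
Start: joints at [1.282, 0.615, -0.013, 1.423, 0.008, 1.103, -0.04], TCP at [0.169, -0.628, 0.231] pointing down, gripper open.
Joint ranges: [-3.12, 3.12], [-0.3, 2.06], [-1.34, 1.32], [0.26, 2.42], [-1.36, 4.5], [0.01, 1.98], [-2.84, 2.84]. Speed limits (rad/s): [2.79, 2.79, 3.14, 3.14, 3.14, 3.14, 3.14].

INTERFACE

Orientations are given as a 3x3 rotation matrix whose columns are the frame's x, y, z axes.
In Python, from rig import monitor, cams, job_done gives the robot as it stands.
- The arm moves only by the shell command python3 -m crank 'ROWS'. ROWS is JSON, one flat list of numbers, 7 for each row, row after row: the shift along the world's x, y, z in cm, then the turn, a rotation vector about the world's x, y, z in units of 8 degrees (1.0 is 8 degrees), then the gripper command: -1 is fully open, 1 is shut, values between are in proportion. A call has 1 to 12 rows; each row is the pose to reach, as a shift and turn from the pose measured when the call began; what a row does not reach only later rows make up. A row lasts 1/8 s, in which the tool goes at most 62.5 mm and 10.7 degrees, less where a joint would pass 70% of its speed; a pose out of reach is approached as far as the arm can. A call with a gripper value outside its range is refused whole. The fingers move at their own pace and stop on an object; the grip force is fixed at half the most. Time passes only in rows, so rows that repeat a pose let the fingers close. It gives the time, the measured TCP pose, the force and the opening at its end, in the units of the state.
- monitor.read_state(): the state, without advancing time (a new reading comes with each control period).
- cams.capture(name): name is "scene" or "top"; returns (picture, depth): 400x640x3 uint8, blue, green, red; 400x640 float32, m along the optical axis (not along the pixel's ray), 0 where there is no reading.
- cams.camera_info(name): a dict with "camera_matrix" (3x3 intrinsics, pixels), "cam_to_world" (4x4, takes a point from camera to world coordinates). Camera axes: x right, y down, z forward; pixel columns grow to the right and rows downward; lengths in m; the calibration is good to about 2 mm. A picture is of the moment at which its call begins. camera_info takes no time and is no camera call.
- job_done(): hands the job in, once; it reports no verdict.
The state is a dict: "t": time; "joint_pos": joint angles; "joint_velocities": joint speeds; "joint_torque": joint torques, N m; "eef_pos": TCP position; "tcp_rot": TCP orientation; "ft_force": force on the tool from outside, world axes, zero at the start; "wrist_torque": the same for the moment, N m; "finger_gap": finger opening in m.
Only numpy, scipy, OpenCV 4.12 (cv2) and the standard library are available. Lean on these libraries where they do the work, as an engineer would, in place of code of your own. Each camera call takes 0.05 s, during which the arm holds its last target.

TASK

Put the red flux canister away in its keeper pot: tip the pot's bail right down to either side, stand the canister upright in the pot, then put the green hood over it, feel for the gaps in the brass ring, press down and twist clockwise until the hood is locked and stays down on its spring when let go. Leave the other things on the bench where they are.

Things in the scene. Friction and masses are not known exactly. Their poses are not given: they have to be found in the camera images.
- pot: the keeper pot, bolted to the bench on a 130 x 110 x 12 mm foot; origin on its axis at the bench, z up. Round steel body 92 mm across up to a flat shoulder 60 mm high; above it a neck 72 mm across up to the mouth, 96 mm high; bore 60 mm. The bail hinges on its y axis, 48 mm high
- pot_seat (a point): fixed point on the pot's axis, 41 mm above the bench: the unloaded top of the sprung seat plate inside. The seat bears 10 N before it moves, then 0.4 N more per mm, over 26 mm of travel. A canister on it stands 35 mm out of the mouth, and stays there under the hood's weight
- pot_ring (a point): fixed point on the pot's axis, level with the top (86 mm up) of the brass locking ring round the neck, 90 mm across. It has three open gaps, each 36 deg wide, nominally centred 0, 120, 240 deg from the pot's x axis; but the ring is set up to 30 deg either way, and its angle is not measured: look before the hood is on, or feel. It is stiff and holds against 1.5 N m
- pot_shoulder (a point): fixed point on the pot's axis at shoulder height, 60 mm. Between shoulder and ring run the lugs' tracks: clockwise (seen from above) from each gap come 24 deg of hump (ring's underside 74 mm above the bench), 36 deg of pocket (underside 78 mm), then a solid stop
- bail (a joint): the pot's bail (carrying handle): 0 = upright across the mouth, positive = tipped to the pot's +x, 1.45 rad either way = fully down, reaching 108 mm out. 8 mm steel wire, 124 mm wide. Light friction (0.035 N m): it stays near upright; tipped more than about 45 degrees it falls on by itself
- bail_grip (a point): middle of the bail's cross-piece, a wooden roll 15 mm thick and 60 mm long along the pot's y, 100 mm from the hinge axis
- canister_centre (a point): the red inner canister, an upright closed cylinder 52 mm across and 90 mm high, about 250 g; this point is its centre, 45 mm above its foot; z up
- hood_centre (a point): the green hood, a hollow shell 102 mm across, open below, about 280 g, standing on its rim; point on its axis, 46 mm above the rim; z up. Shell 54 mm high, inside ceiling 50 mm above the rim, bore 94 mm. Inside the rim three lugs at 0, 120, 240 deg from its x axis (brass marks on top), each 24 deg wide, 7 mm high from the rim, 76 mm between inner faces
- hood_handle (a point): middle of the hood's wooden bar handle, 73 mm above its rim; bar 62 mm long along the hood's x, 14 mm thick, from 54 to 92 mm above the rim
- hood_rim (a point): centre of the hood's lower rim. Its height: lugs on the ring 86 mm; dropped into the gaps, ceiling resting on the canister, 81 mm; pressed to 60-67 mm (some 12 N) the lugs pass clockwise under the humps; mid-gap to mid-pocket is 60 deg, the stop 6 deg on. Let go there, the spring lifts it to 71 mm, lugs up in the pockets: locked
- hammer: bystander, to be left alone: hand hammer with a handle, 260 mm long, lying; origin under it, at the bench
- tongs: bystander, to be left alone: steel tongs, 300 mm long, lying; origin under it, at the bench
- flat_bar: bystander, to be left alone: flat steel bar 35 x 160 x 10 mm, lying; origin under it, at the bench
- chisel: bystander, to be left alone: short steel chisel, 120 mm, lying; origin under it, at the bench
- tin: bystander, to be left alone: closed tin with a paper label, 64 mm across, 75 mm high; origin under it, at the bench
- mug: bystander, to be left alone: blue mug, 76 mm across, 85 mm high; origin under it, at the bench
Mind the look-alikes: they are no part of the job. Of the things that look like the part that bears canister_centre, take the one that is farthest to the robot's right at the start. Of the things that look like the part that bears hood_centre, take the one that is farthest to the robot's right at the start.

How it is judged:
On the way, in this order (a step that is already met when the one before it is completed fails the run):
1. the bail is tipped right down to one side ((value of joint bail above 1.2 rad or value of joint bail below -1.2 rad)), for 0.2 s.
2. the canister stands in the pot on its seat, let go (horizontal distance between canister_centre and pot below 0.007 m and z of canister_centre in the frame of pot between 0.08 and 0.09 m and angle between canister_centre's own z axis and vertical below 0.15 rad and contact force between the fingers and canister below 0.3 N), for 0.2 s.
At the end, for the whole second after the job is handed in: The bail is down on one side (over 1.2 rad); the canister is upright in the pot, within 7 mm of its axis, pressed down by the hood; the hood is level (0.08 rad), within 6 mm of the axis, locked with its rim 68.5 to 74 mm above the bench, at rest and let go ((value of joint bail above 1.2 rad or value of joint bail below -1.2 rad) and horizontal distance between canister_centre and pot below 0.007 m and z of canister_centre in the frame of pot between 0.066 and 0.082 m and angle between canister_centre's own z axis and vertical below 0.15 rad and z of hood_centre in the frame of pot between 0.1145 and 0.12 m and horizontal distance between hood_centre and pot below 0.006 m and angle between hood_centre's own z axis and vertical below 0.08 rad and linear speed of hood below 0.01 m/s and angular speed of hood below 0.1 rad/s); the robot touches nothing.
It fails at once if a bystander (hammer, tongs, flat bar, chisel, tin or mug) is pushed more than 30 mm or tipped over (distance of any of hammer, tongs, flat_bar, chisel, tin, mug from where it was at the start of the episode above 0.03 m or angle between any of hammer, tongs, flat_bar, chisel, tin, mug's own z axis and vertical above 0.5 rad).
It also fails if it takes over 72 s, if anything falls off the work surface, if the arm or the gripper's body presses on something with over 40 N, if the wrist force passes 120 N, or if a joint passes its speed limit or range.

## Working session

There is one attempt and no reset: what is moved stays moved. The work goes in short steps, Python scripts to look and compute and a shell command to move; the robot and the scene stay as the last step left them, time stands still between calls to the robot, and variables do not carry over. Pictures are saved under pics/ and viewed, and the job is handed in when it is done.

```bash
ls; mkdir -p pics; cat > h.py <<'E'
import numpy as np, cv2
from rig import monitor, cams
def cap(n,f=None):
    p,d=cams.capture(n); 
    if f: cv2.imwrite('pics/'+f,p)
    return p,d
def ray(n,u,v):
    i=cams.camera_info(n);K=np.array(i['camera_matrix']);T=np.array(i['cam_to_world'])
    return T[:3,3],T[:3,:3]@np.linalg.solve(K,[u,v,1.])
def onz(n,u,v,z):
    o,r=ray(n,u,v); return o+r*(z-o[2])/r[2]
def pts(n,d):
    i=cams.camera_info(n);K=np.array(i['camera_matrix']);T=np.array(i['cam_to_world'])
    v,u=np.mgrid[:d.shape[0],:d.shape[1]]
    r=np.stack([(u-K[0,2])/K[0,0],(v-K[1,2])/K[1,1],np.ones_like(d)],-1)*d[...,None]
    return r@T[:3,:3].T+T[:3,3]
E
python3 - <<'E'
from h import *
for n in('scene','top'):
    p,d=cap(n,n+'0.png'); np.savez('/tmp/'+n+'0.npz',p=p,d=d)
    print(n,cams.camera_info(n))
print(monitor.read_state())
E
```

```text
pics
scene {'camera_matrix': array([[378.07379217,   0.        , 321.69674916],
       [  0.        , 378.07379217, 193.20015467],
       [  0.        ,   0.        ,   1.        ]]), 'cam_to_world': array([[-0.10330964,  0.58382058, -0.80528296,  1.4598055 ],
       [ 0.99440451,  0.07858285, -0.07060039,  0.10888148],
       [ 0.02206347, -0.80807071, -0.58867218,  0.77642023],
       [ 0.        ,  0.        ,  0.        ,  1.        ]])}
top {'camera_matrix': array([[420.41065869,   0.        , 322.07519111],
       [  0.        , 420.41065869, 192.3171259 ],
       [  0.        ,   0.        ,   1.        ]]), 'cam_to_world': array([[ 0.01804636, -0.99423756,  0.10566928,  0.40746345],
       [-0.99974157, -0.01940489, -0.01184233,  0.03246485],
       [ 0.01382459, -0.10542826, -0.99433081,  1.32609889],
       [ 0.        ,  0.        ,  0.        ,  1.        ]])}
{'t': 0.1, 'joint_pos': array([ 1.28150167,  0.6157955 , -0.01262605,  1.42472891,  0.00812872,
        1.10338019, -0.04042258]), 'joint_velocities': array([ 6.91088575e-04, -6.37856749e-04, -6.71214522e-04, -3.92378203e-03,
        5.10303393e-04, -8.41388124e-05, -6.53350440e-04]), 'joint_torque': array([ 8.63431796e-04, -4.70386255e+01,  2.60044942e-01, -1.71571934e+01,
        1.00937969e-02,  5.88206167e-03,  1.09105463e-05]), 'eef_pos': array([ 0.16869119, -0.62703036,  0.23027471]), 'tcp_rot': array([[-9.65651215e-01, -6.32938014e-04,  2.59840973e-01],
       [-2.59841740e-01,  2.17091252e-03, -9.65648775e-01],
       [ 4.71037969e-05, -9.99997443e-01, -2.26080803e-03]]), 'ft_force': array([-0.15915817, -0.17825163,  0.02255602]), 'wrist_torque': array([ 0.02719013, -0.06927792, -0.02459444]), 'finger_gap': 0.08545302187894895}
```

View pics/scene0.png

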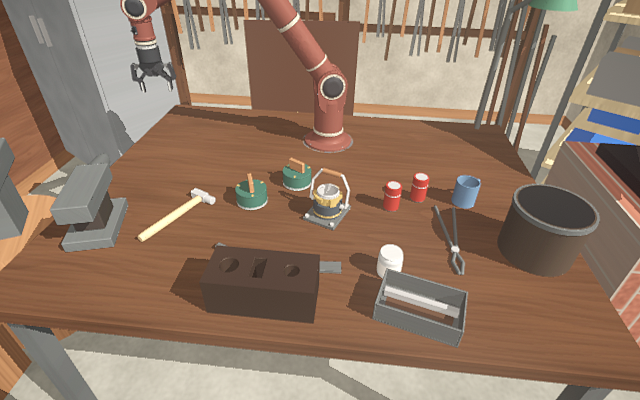

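View pics/top0.png

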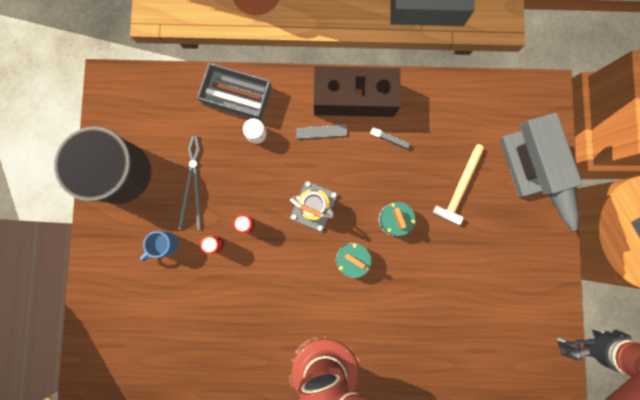

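Canister candidates in top: A (243,224) and B (209,244). Image right is -y, the robot's right, so A should be the one. Hood candidates are C (397,219) and D (353,261), and C lies farther right. I'll confirm both in crops with measured positions.

```bash
python3 - <<'E'
from h import *
D={n:np.load(f'/tmp/{n}0.npz') for n in('scene','top')}
p=D['top']['p'];c=cv2.resize(p[170:290,190:440],None,fx=3.2,fy=3.2,interpolation=cv2.INTER_CUBIC);cv2.imwrite('pics/ctop.png',c)
p=D['scene']['p'];c=cv2.resize(p[150:230,220:440],None,fx=3.6,fy=3.6,interpolation=cv2.INTER_CUBIC);cv2.imwrite('pics/cscene.png',c)
for n in D:
    p,d=D[n]['p'],D[n]['d'];P=pts(n,d);hsv=cv2.cvtColor(p,cv2.COLOR_BGR2HSV)
    for nm,m in (('red',((hsv[...,0]<6)|(hsv[...,0]>174))&(hsv[...,1]>170)&(hsv[...,2]>90)),('green',(hsv[...,0]>60)&(hsv[...,0]<95)&(hsv[...,1]>90))):
        k,l,s,ce=cv2.connectedComponentsWithStats(m.astype(np.uint8))
        for i in range(1,k):
            if s[i,4]<60: continue
            q=P[l==i];q=q[q[:,2]>0.01]
            if not len(q): continue
            zt=np.percentile(q[:,2],97);t=q[q[:,2]>zt-.006]
            print(n,nm,ce[i].round(1),s[i,4],'ztop',zt.round(4),'bbox',q[:,:2].min(0).round(3),q[:,:2].max(0).round(3),'top mid',((t.min(0)+t.max(0))/2)[:2].round(4))
E
```

```text
top red [249.3 225.8] 70 ztop 0.0928 bbox [0.418 0.223] [0.465 0.265] top mid [0.4412 0.2443]
top red [218.2 244. ] 88 ztop 0.0913 bbox [0.358 0.317] [0.405 0.343] top mid [0.3814 0.3305]
top green [396.3 218.8] 555 ztop 0.0588 bbox [ 0.407 -0.261] [0.515 0.032] top mid [ 0.461  -0.1138]
top green [353.4 260. ] 601 ztop 0.0593 bbox [ 0.293 -0.13 ] [0.407 0.032] top mid [ 0.3505 -0.0473]
```

View pics/ctop.png

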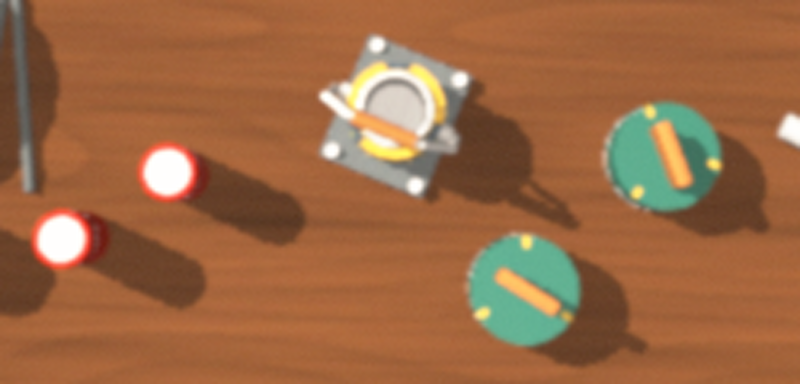

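View pics/cscene.png

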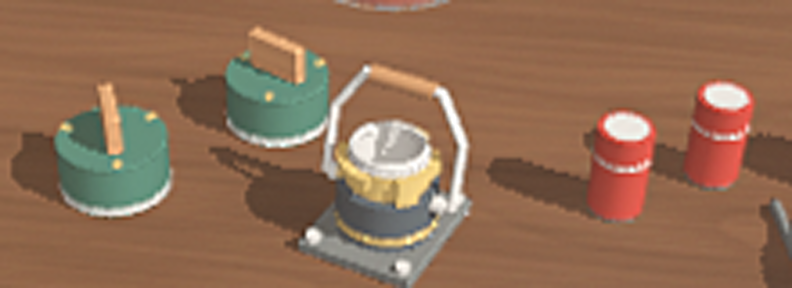

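Crops confirm it. Canister A (243,224 top; 392,196 scene) and hood C (397,219 top; 251,193 scene) are the robot-right ones. Next I'll measure precisely.

```bash
python3 - <<'E'
from h import *
D={n:np.load(f'/tmp/{n}0.npz') for n in('scene','top')}
def blob(n,m,roi):
    x0,y0,x1,y1=roi; mm=np.zeros(m.shape,np.uint8); mm[y0:y1,x0:x1]=m[y0:y1,x0:x1]
    k,l,s,c=cv2.connectedComponentsWithStats(mm); return [(c[i],s[i,4]) for i in range(1,k) if s[i,4]>2]
def masks(p):
    h=cv2.cvtColor(p,cv2.COLOR_BGR2HSV).astype(int);H,S,V=h[...,0],h[...,1],h[...,2]
    return dict(white=(S<60)&(V>170),brass=(H>18)&(H<32)&(S>110)&(V>150),green=(H>60)&(H<95)&(S>90),wood=(H>8)&(H<18)&(S>100)&(V>200))
for n,rois in (('top',dict(can=(228,212,258,238),hood=(375,198,420,242),pot=(285,178,345,236))),('scene',dict(can=(383,178,403,192),hood=(233,168,270,212),pot=(300,160,352,230)))):
    M=masks(D[n]['p'])
    print(n)
    for c,a in blob(n,M['white'],rois['can']): print(' can cap',c.round(1),a,onz(n,*c,.09).round(4))
    for c,a in blob(n,M['brass'],rois['hood']): print(' hood mark',c.round(1),a,onz(n,*c,.0545).round(4))
    for c,a in blob(n,M['wood'],rois['hood']): print(' handle',c.round(1),a,onz(n,*c,.092 if n=='top' else .075).round(4))
    for c,a in blob(n,M['wood'],rois['pot']): print(' bailroll',c.round(1),a,onz(n,*c,.145).round(4))
    for c,a in blob(n,M['white'],rois['pot']): print(' pot white',c.round(1),a,onz(n,*c,.012).round(4),onz(n,*c,.096).round(4))
    for c,a in blob(n,M['brass'],rois['pot']): print(' ring',c.round(1),a,onz(n,*c,.086).round(4))
# hood top disc outline from green∪brass∪wood
p=D['top']['p'];M=masks(p);m=np.zeros(p.shape[:2],np.uint8);m[198:242,375:420]=M['green'][198:242,375:420]
cs=max(cv2.findContours(m,cv2.RETR_EXTERNAL,cv2.CHAIN_APPROX_NONE)[0],key=cv2.contourArea)
print(cv2.fitEllipse(cv2.convexHull(cs)))
o=p[178:236,285:345];cv2.imwrite('pics/pot.png',cv2.resize(o,None,fx=10,fy=10,interpolation=cv2.INTER_CUBIC))
E
```

```text
top
 can cap [241.7 223.3] 155 [0.443  0.2512 0.09  ]
 hood mark [392.4 203.6] 8 [ 0.5122 -0.197   0.0545]
 hood mark [399.4 217.4] 27 [ 0.4708 -0.2183  0.0545]
 hood mark [412.6 220.9] 11 [ 0.4609 -0.2585  0.0545]
 hood mark [388.7 229.9] 7 [ 0.4325 -0.186   0.0545]
 handle [399.5 218. ] 78 [ 0.4672 -0.2112  0.092 ]
 bailroll [309.8 209.9] 97 [0.4825 0.0521 0.145 ]
 pot white [307.1 183.6] 30 [0.5737 0.0645 0.012 ] [0.5631 0.0624 0.096 ]
 pot white [314.4 201.1] 340 [0.5189 0.0405 0.012 ] [0.5118 0.04   0.096 ]
 pot white [322.9 191. ] 11 [0.5513 0.0143 0.012 ] [0.5421 0.0154 0.096 ]
 pot white [332.7 194.4] 31 [ 0.5413 -0.0168  0.012 ] [ 0.5328 -0.0137  0.096 ]
 pot white [295.  206.8] 121 [0.5    0.1008 0.012 ] [0.4941 0.0964 0.096 ]
 pot white [308.5 213.4] 22 [0.4801 0.058  0.012 ] [0.4755 0.0564 0.096 ]
 pot white [329.4 212.3] 19 [ 0.4848 -0.0073  0.012 ] [ 0.4799 -0.0048  0.096 ]
 pot white [302.9 217.4] 9 [0.4671 0.0753 0.012 ] [0.4633 0.0725 0.096 ]
 pot white [319.1 227.5] 31 [0.4369 0.0241 0.012 ] [0.435  0.0246 0.096 ]
 ring [303.5 194.9] 34 [0.5305 0.0726 0.086 ]
 ring 
[... 315 characters left out ...]
171.6] 50 [0.4796 0.0524 0.145 ]
 pot white [311.6 184. ] 113 [ 0.3636 -0.0241  0.012 ] [ 0.484  -0.0095  0.096 ]
 pot white [345.3 193.4] 130 [0.4047 0.0978 0.012 ] [0.5206 0.0991 0.096 ]
 pot white [327.4 191.1] 261 [0.3991 0.0356 0.012 ] [0.5157 0.0437 0.096 ]
 pot white [306.7 215.1] 18 [ 0.5381 -0.0178  0.012 ] [ 0.6393 -0.0038  0.096 ]
 pot white [331.7 223.8] 18 [0.5701 0.0644 0.012 ] [0.6678 0.0693 0.096 ]
 ring [327.3 200.1] 183 [0.5482 0.0466 0.086 ]
 ring [317.1 214.3] 10 [0.6198 0.0236 0.086 ]
 ring [338. 214.] 3 [0.6105 0.0833 0.086 ]
 ring [326.6 216.9] 12 [0.6279 0.0518 0.086 ]
((397.1473083496094, 218.67056274414062), (31.872453689575195, 32.9648551940918), 84.25647735595703)
```

View pics/pot.png

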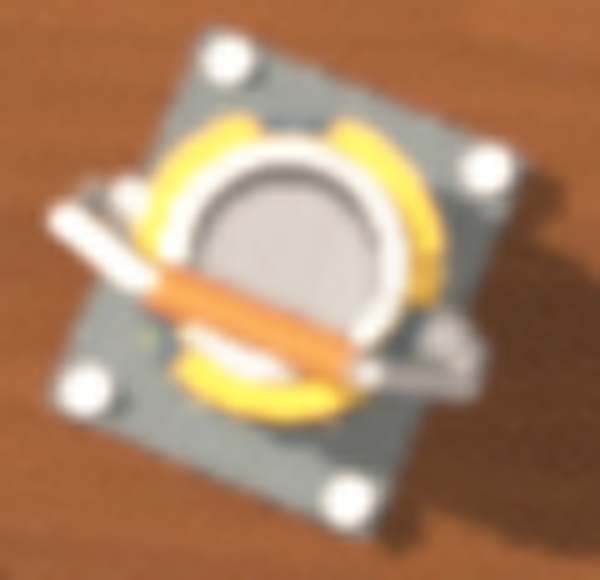

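The bail leans toward the robot (pot -x, pot yaw about -21.5°), so I'll tip it that way. The pot axis is about (0.505, 0.044). First move is with the jaws shut, to just behind the roll.

```bash
python3 -m crank '[6,8,0,0,0,1,1, 12,16,0,0,0,2,1, 17,23,0,0,0,3,1, 21,29,0,0,0,4,1, 24,35,0,0,0,5,1, 27,41,0,0,0,6,1, 30,47,0,0,0,6.7,1, 33,53,0,0,0,6.7,1, 35,59,0,0,0,6.7,1, 35.5,64,0,0,0,6.7,1, 35.5,66.4,0,0,0,6.7,1, 35.5,66.4,0,0,0,6.7,1]'
```

```text
t: 1.6
eef_pos: [0.5212, 0.0291, 0.23]
tcp_rot: [[-0.364, -0.003, 0.931], [-0.931, 0.0, -0.364], [0.001, -1.0, -0.003]]
ft_force: [0.9, -1.6, -0.2]
finger_gap: -0.0001
```

```bash
python3 -m crank '[0,0.5,-4,0,0,0,1, 0,0.8,-8,0,0,0,1, 0,0.8,-11.5,0,0,0,1, 0,0.8,-11.5,0,0,0,1, -1.4,1.3,-11.5,0,0,0,1, -2.8,1.9,-11.5,0,0,0,1, -4.2,2.4,-11.5,0,0,0,1, -5.6,2.9,-11.5,0,0,0,1, -7,3.5,-11.6,0,0,0,1, -8.4,4.1,-11.8,0,0,0,1, -9.8,4.6,-12,0,0,0,1, -11,5.1,-12,0,0,0,1]'; python3 - <<'E'
from h import *
p,d=cap('scene','s1.png')
cv2.imwrite('pics/s1c.png',cv2.resize(p[110:260,230:450],None,fx=3.5,fy=3.5))
E
```

```text
t: 3.1
eef_pos: [0.41, 0.0804, 0.1097]
tcp_rot: [[-0.364, -0.003, 0.931], [-0.931, 0.0, -0.364], [0.001, -1.0, -0.003]]
ft_force: [-0.1, -0.2, 0.4]
finger_gap: 0.0
```

View pics/s1c.png

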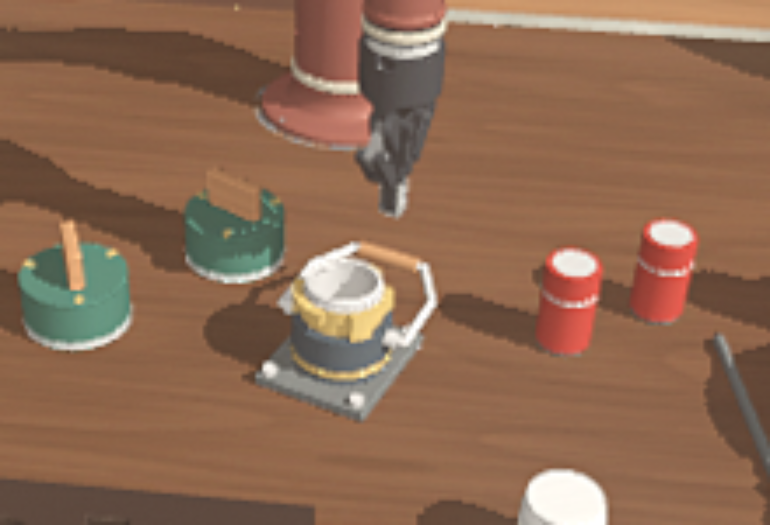

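Bail is down toward the robot: its roll is at about (390,255) in the crop. Next, above the canister with the jaws open, plus a fresh top view for the pot.

```bash
python3 -m crank '[0,0,5,0,0,0,-1, 1,5,7,0,0,0,-1, 2,11,7,0,0,0,-1, 3.4,17,7,0,0,0,-1, 3.4,17,6,0,0,0,-1, 3.4,17,6,0,0,0,-1]'; python3 - <<'E'
from h import *
s=monitor.read_state();print(s['eef_pos'],s['finger_gap'])
for n in('top','scene'):
    p,d=cap(n,n+'2.png');np.savez(f'/tmp/{n}2.npz',p=p,d=d)
    if n=='top': cv2.imwrite('pics/pot2.png',cv2.resize(p[178:250,285:345],None,fx=8,fy=8,interpolation=cv2.INTER_CUBIC))
    else: cv2.imwrite('pics/s2c.png',cv2.resize(p[130:240,290:430],None,fx=5,fy=5,interpolation=cv2.INTER_CUBIC))
E
```

```text
t: 3.9
eef_pos: [0.4413, 0.2499, 0.1686]
tcp_rot: [[-0.362, -0.008, 0.932], [-0.932, -0.002, -0.362], [0.005, -1.0, -0.007]]
ft_force: [-0.0, 0.8, 0.6]
finger_gap: 0.085
[0.44127321 0.24986905 0.16857607] 0.08504291139173427
```

View pics/pot2.png

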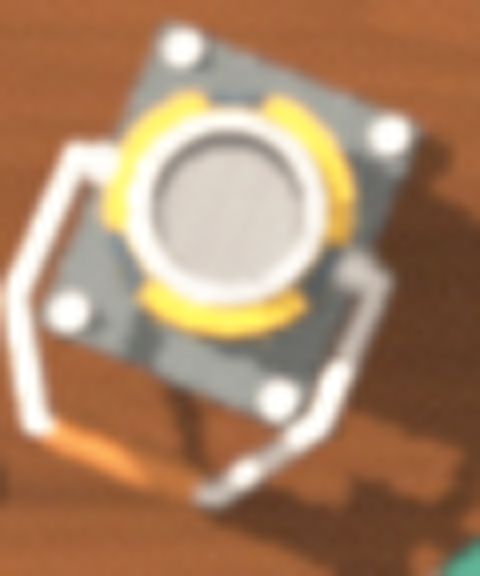

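View pics/s2c.png

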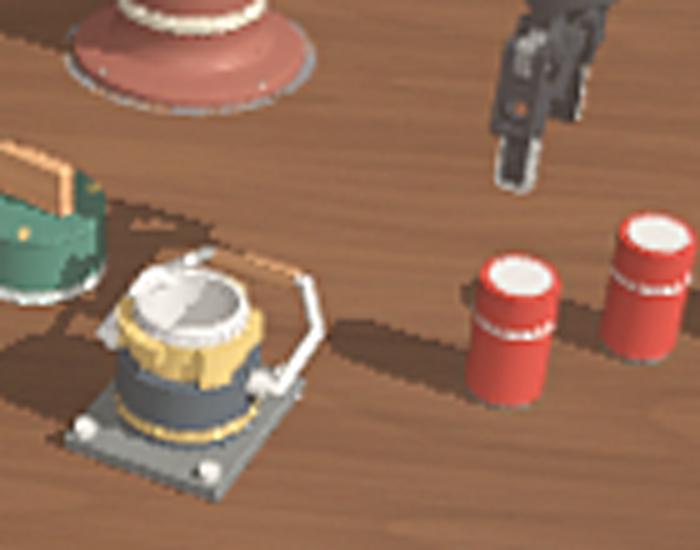

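```bash
cat > ring.py <<'E'
from h import *
from scipy.optimize import least_squares
p=np.load('/tmp/top2.npz')['p'];F=8;x0,y0=285,178
c=cv2.resize(p[178:250,285:345],None,fx=F,fy=F,interpolation=cv2.INTER_CUBIC)
h=cv2.cvtColor(c,cv2.COLOR_BGR2HSV).astype(int)
full=lambda uv:np.array([[x0+(u+.5)/F-.5,y0+(v+.5)/F-.5] for u,v in uv])
def world(uv,z): return np.array([onz('top',*q,z)[:2] for q in full(uv)])
def circ(W,R=None):
    f=(lambda a:np.hypot(*(W-a[:2]).T)-a[2]) if R is None else (lambda a:np.hypot(*(W-a[:2]).T)-R)
    r=least_squares(f,[W[:,0].mean(),W[:,1].mean()]+([.04] if R is None else []),loss='soft_l1',f_scale=.001);return r.x,np.sqrt(np.mean(r.fun**2))
# neck white annulus
w=((h[...,1]<70)&(h[...,2]>190)).astype(np.uint8)
k,l,s,ce=cv2.connectedComponentsWithStats(w)
lab=l[int(110),230] or l[115,230]
m=(l==lab).astype(np.uint8);cs,hi=cv2.findContours(m,cv2.RETR_CCOMP,cv2.CHAIN_APPROX_NONE)
for q in cs:
    if len(q)>150: print('neck contour',len(q),circ(world(q[:,0],.096)))
b=((h[...,0]>18)&(h[...,0]<33)&(h[...,1]>110)&(h[...,2]>130)).astype(np.uint8)
k,l,s,ce=cv2.connectedComponentsWithStats(b)
C=np.array([.505,.044]);out=[];segs=[]
for i in range(1,k):
    if s[i,4]<500: continue
    v,u=np.where(l==i);W=world(np.c_[u,v],.086)
    segs.append(W)
for it in range(3):
    out=[]
    for W in segs:
        a=np.arctan2(*(W-C).T[::-1]);r=np.hypot(*(W-C).T)
        for t in np.arange(-np.pi,np.pi,.05):
            k=abs(a-t)<.025
            if k.sum()>15: out.append(W[k][np.argmax(r[k])])
    x,e=circ(np.array(out));C=x[:2];print('ring outer',x,e)
def ang(C):
  for W in segs:
    D=W-C;a=np.degrees(np.arctan2(D[:,1],D[:,0]));r=np.hypot(*D.T);k=(r>.039)&(r<.045)
    m=np.degrees(np.angle(np.exp(1j*np.radians(a[k])).mean()));d=(a[k]-m+180)%360-180
    print('arc from',(m+np.percentile(d,1)).round(1),'to',(m+np.percentile(d,99)).round(1))
print(C);ang(C);print('at .504,.043');ang(np.array([.504,.043]))
E
python3 ring.py
```

```text
neck contour 587 (array([0.5047065 , 0.04449215, 0.03638171]), np.float64(0.0009387353474294111))
neck contour 382 (array([0.50624789, 0.04438398, 0.02549672]), np.float64(0.003141329129293648))Traceback (most recent call last):
  File "ring.py", line 23, in <module>
    v,u=np.where(l==i);W=world(np.c_[u,v],.086)
                         ~~~~~^^^^^^^^^^^^^^^^^
  File "ring.py", line 7, in world
    def world(uv,z): return np.array([onz('top',*q,z)[:2] for q in full(uv)])
                                      ~~~^^^^^^^^^^^^
  File "h.py", line 11, in onz
    o,r=ray(n,u,v); return o+r*(z-o[2])/r[2]
        ~~~^^^^^^^
  File "h.py", line 8, in ray
    i=cams.camera_info(n);K=np.array(i['camera_matrix']);T=np.array(i['cam_to_world'])
ValueError: time passes only in moves, steps and waits
```

```bash
python3 - <<'E'
import re
s=open('h.py').read()
s=s.replace("def cap(","from functools import lru_cache\n@lru_cache\ndef info(n): return cams.camera_info(n)\ndef cap(",1).replace("i=cams.camera_info(n)","i=info(n)")
open('h.py','w').write(s)
E
python3 ring.py
```

```text
neck contour 587 (array([0.5047065 , 0.04449215, 0.03638171]), np.float64(0.0009387353474294111))
neck contour 382 (array([0.50624789, 0.04438398, 0.02549672]), np.float64(0.003141329129293648))
ring outer [0.50337555 0.04292558 0.04629466] 0.0009987473879693811
ring outer [0.50339554 0.04293166 0.0463102 ] 0.0009394826982381075
ring outer [0.50339571 0.04293246 0.04631057] 0.0009356066814292324
[0.50339571 0.04293246]
arc from 14.8 to 97.6
arc from -103.0 to -18.8
arc from 133.0 to 220.4
at .504,.043
arc from 15.0 to 98.4
arc from -103.9 to -19.1
arc from 133.6 to 219.9
```

Bail is fully down with its roll near crop (120,460). The ring gaps centre on about -2.5° (mod 120°) world and the pot axis is at about (0.5043, 0.0438). Now grasp canister A.

```bash
python3 -m crank '[0.2,0.1,-3,0,0,0,-1, 0.2,0.1,-6,0,0,0,-1, 0.2,0.1,-9,0,0,0,-1, 0.2,0.1,-10.7,0,0,0,-1, 0.2,0.1,-10.7,0,0,0,-1, 0.2,0.1,-10.7,0,0,0,1, 0.2,0.1,-10.7,0,0,0,1, 0.2,0.1,-10.7,0,0,0,1, 0.2,0.1,-10.7,0,0,0,1, 0.2,0.1,-10.7,0,0,0,1]'
```

```text
t: 5.25
eef_pos: [0.4445, 0.2504, 0.0638]
tcp_rot: [[-0.365, -0.005, 0.931], [-0.931, -0.001, -0.365], [0.003, -1.0, -0.004]]
ft_force: [-1.0, -1.9, 5.4]
finger_gap: 0.0505
```

```bash
python3 -m crank '[0,0,5,0,0,0,1, 0,0,10,0,0,0,1, 1.5,-5,14,0,0,0,1, 3,-10,14,0,0,0,1, 4.5,-15,14,0,0,0,1, 5.9,-20.6,14,0,0,0,1, 5.9,-20.6,13,0,0,0,1, 5.9,-20.6,12,0,0,0,1, 5.9,-20.6,12,0,0,0,1]'; python3 - <<'E'
from h import *
for n in('top','scene'):
    p,d=cap(n,n+'3.png');np.savez(f'/tmp/{n}3.npz',p=p,d=d)
    if n=='top': cv2.imwrite('pics/pot3.png',cv2.resize(p[160:250,265:345],None,fx=6,fy=6,interpolation=cv2.INTER_CUBIC))
    else: cv2.imwrite('pics/s3c.png',cv2.resize(p[130:240,290:430],None,fx=5,fy=5,interpolation=cv2.INTER_CUBIC))
E
```

```text
t: 6.38
eef_pos: [0.5021, 0.046, 0.1828]
tcp_rot: [[-0.362, -0.007, 0.932], [-0.932, -0.0, -0.362], [0.003, -1.0, -0.007]]
ft_force: [0.5, -1.2, -3.0]
finger_gap: 0.0504
```

View pics/s3c.png

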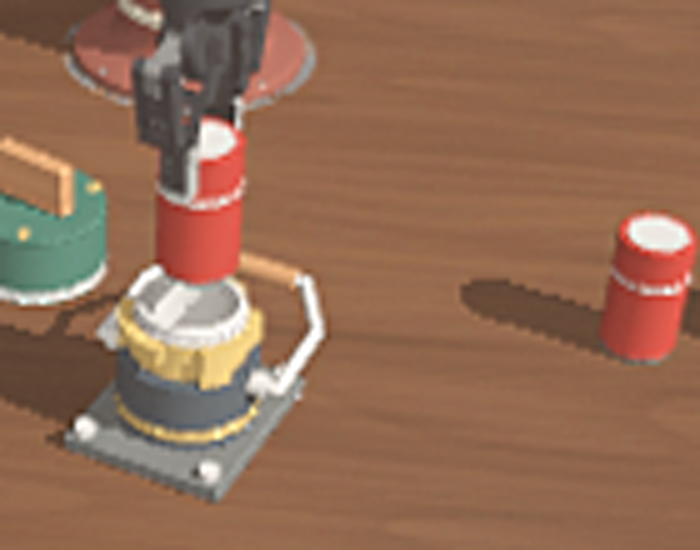

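View pics/pot3.png

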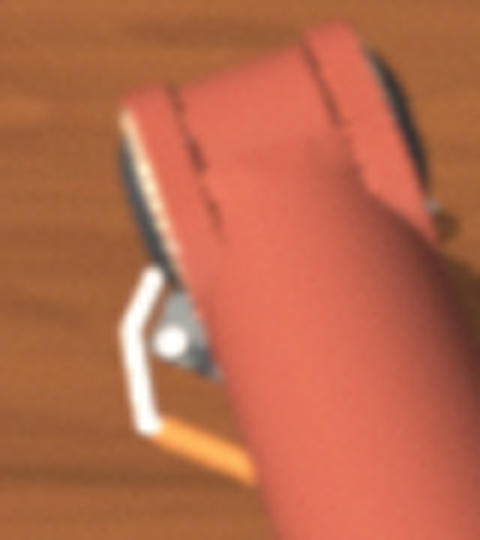

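```bash
python3 - <<'E'
from h import *
p=np.load('/tmp/scene3.npz')['p'];F=5
c=cv2.resize(p[130:240,290:430],None,fx=F,fy=F,interpolation=cv2.INTER_CUBIC);h=cv2.cvtColor(c,cv2.COLOR_BGR2HSV).astype(int)
red=((h[...,0]<8)|(h[...,0]>172))&(h[...,1]>150)&(h[...,2]>90)
full=lambda u,v:(290+(u+.5)/F-.5,130+(v+.5)/F-.5)
def yat(u,v,x):
    o,r=ray('scene',*full(u,v)); q=o+r*(x-o[0])/r[0]; return q
for v in (220,235,250,262):
    us=np.where(red[v,130:260])[0]+130; print(v,us.min(),us.max(),yat(us.min()-.5,v,.504),yat(us.max()+.5,v,.504))
# bottom rim of canister
v,u=np.where(red[200:300,150:245]);v+=200;u+=150
for uu in (180,198,215): 
    vv=v[u==uu].max(); print('bottom',uu,vv,onz('scene',*full(uu,vv+.5),.119))
# neck: light, in rows
w=((h[...,1]<60)&(h[...,2]>120))
for vv in (300,310,320): 
    us=np.where(w[vv,110:270])[0]+110; print('neck',vv,us.min(),us.max(),onz('scene',*full(us.min(),vv),.09),onz('scene',*full(us.max(),vv),.09))
E
```

```text
220 159 241 [0.504      0.02225478 0.15083747] [0.504      0.07240431 0.15531803]
235 157 240 [0.504      0.02126723 0.13986191] [0.504      0.0723112  0.14448221]
250 157 239 [0.504      0.02149737 0.12887303] [0.504      0.07221704 0.1335241 ]
262 157 238 [0.504      0.02168335 0.11999278] [0.504      0.07201884 0.12465685]
bottom 180 277 [0.51723179 0.0374939  0.119     ]
bottom 198 281 [0.5199894  0.04874245 0.119     ]
bottom 215 278 [0.5154169  0.05873636 0.119     ]
neck 300 135 247 [0.50393657 0.00879645 0.09      ] [0.49453776 0.07830105 0.09      ]
neck 310 134 248 [0.514618   0.00939974 0.09      ] [0.50514549 0.07963065 0.09      ]
neck 320 110 246 [ 0.52703146 -0.00403409  0.09      ] [0.51584694 0.07910205 0.09      ]
```

```bash
python3 -m crank '[0.2,-0.2,0,0,0,0,1, 0.2,-0.2,-1,0,0,0,1, 0.2,-0.2,-2,0,0,0,1, 0.2,-0.2,-3,0,0,0,1, 0.2,-0.2,-4,0,0,0,1, 0.2,-0.2,-4,0,0,0,1]'
```

```text
t: 7.22
eef_pos: [0.5044, 0.0439, 0.1427]
tcp_rot: [[-0.362, -0.007, 0.932], [-0.932, -0.001, -0.362], [0.003, -1.0, -0.007]]
ft_force: [-0.4, 0.3, -2.9]
finger_gap: 0.0502
```

```bash
python3 -m crank '[0,0,-1,0,0,0,1, 0,0,-2,0,0,0,1, 0,0,-3,0,0,0,1, 0,0,-3.5,0,0,0,1, 0,0,-3.7,0,0,0,1, 0,0,-3.7,0,0,0,1]'
```

```text
t: 7.98
eef_pos: [0.5046, 0.044, 0.1057]
tcp_rot: [[-0.361, -0.007, 0.932], [-0.932, -0.001, -0.361], [0.003, -1.0, -0.006]]
ft_force: [0.0, 0.9, -2.4]
finger_gap: 0.0504
```

```bash
python3 -m crank '[0,0,-0.1,0,0,0,1, 0,0,-0.1,0,0,0,0, 0,0,-0.1,0,0,0,-0.4, 0,0,-0.1,0,0,0,-1, 0,0,-0.1,0,0,0,-1, 0,0,2,0,0,0,-1, 0,0,5,0,0,0,-1, 0,0,10,0,0,0,-1, 0,-5,12,0,0,0,-1, -1,-11,12,0,0,0,-1, -2,-18,12,0,0,0,-1]'; python3 - <<'E'
from h import *
for n in('top','scene'):
    p,d=cap(n,n+'4.png');np.savez(f'/tmp/{n}4.npz',p=p,d=d)
    if n=='top': cv2.imwrite('pics/pot4.png',cv2.resize(p[170:250,275:425],None,fx=5,fy=5,interpolation=cv2.INTER_CUBIC))
    else: cv2.imwrite('pics/s4c.png',cv2.resize(p[130:240,290:430],None,fx=5,fy=5,interpolation=cv2.INTER_CUBIC))
E
```

```text
t: 9.35
eef_pos: [0.4857, -0.1293, 0.2264]
tcp_rot: [[-0.36, -0.005, 0.933], [-0.933, -0.001, -0.36], [0.003, -1.0, -0.005]]
ft_force: [0.7, -0.1, -0.0]
finger_gap: 0.0853
```

View pics/s4c.png

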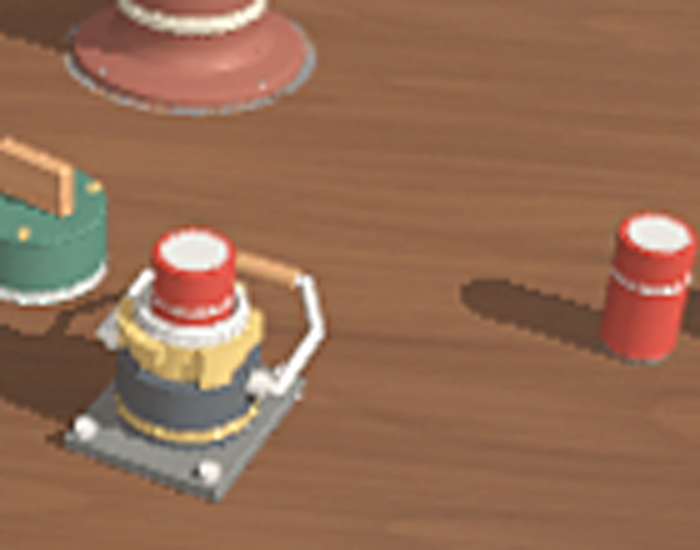

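View pics/pot4.png

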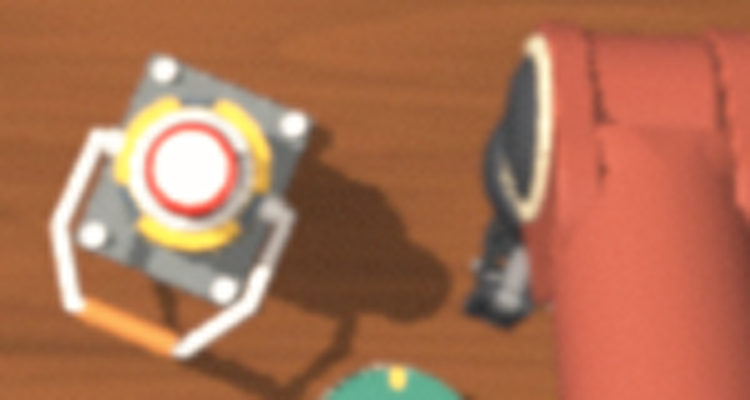

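Canister stands upright in the pot: cap at about (190,165) in the top crop, concentric with the ring. I'll check its centre against the pot axis.

```bash
python3 - <<'E'
from h import *
F=5
p=np.load('/tmp/top4.npz')['p']
c=cv2.resize(p[170:250,275:425],None,fx=F,fy=F,interpolation=cv2.INTER_CUBIC);h=cv2.cvtColor(c,cv2.COLOR_BGR2HSV).astype(int)
red=((h[...,0]<9)|(h[...,0]>170))&(h[...,1]>120)&(h[...,2]>90)
m=red.astype(np.uint8);m[:,400:]=0
k,l,s,ce=cv2.connectedComponentsWithStats(m);i=1+np.argmax(s[1:,4])
q=max(cv2.findContours((l==i).astype(np.uint8),cv2.RETR_EXTERNAL,cv2.CHAIN_APPROX_NONE)[0],key=len)
W=np.array([onz('top',275+(u+.5)/F-.5,170+(v+.5)/F-.5,.131)[:2] for u,v in q[:,0]])
(x,y),r=cv2.minEnclosingCircle(W.astype(np.float32));print('can outer',x,y,r,W.mean(0))
w=((h[...,1]<60)&(h[...,2]>200)).astype(np.uint8)
k,l,s,ce=cv2.connectedComponentsWithStats(w);i=l[165,190];print('cap',onz('top',275+(ce[i][0]+.5)/F-.5,170+(ce[i][1]+.5)/F-.5,.131),s[i,4])
E
cat > hood.py <<'E'
from h import *
import sys
p,d=cap('top','hood_%s.png'%sys.argv[1]);F=8;x0,y0=int(sys.argv[2]),int(sys.argv[3])
E
```

```text
can outer 0.501627504825592 0.04345635697245598 0.02662208117544651 [0.50241434 0.04411291]
cap [0.50323334 0.0447069  0.131     ] 4057
```

```bash
python3 -m crank '[0,-1,0,0,0,1.3,-1, 0,-2,0,0,0,2.6,-1, 0,-3,0,0,0,3.9,-1, -0.5,-4,0,0,0,5.2,-1, -1,-5,0,0,0,6.5,-1, -1.2,-6,0,0,0,7.8,-1, -1.4,-7,0,0,0,9.1,-1, -1.6,-8,0,0,0,10.4,-1, -1.7,-8.4,0,0,0,11.7,-1, -1.7,-8.4,-2,0,0,13,-1, -1.7,-8.4,-5,0,0,14.3,-1, -1.7,-8.4,-9,0,0,15.6,-1]'; python3 -c "
from rig import monitor
print(monitor.read_state()['joint_pos'])"
```

```text
t: 10.95
eef_pos: [0.4672, -0.2221, 0.1352]
tcp_rot: [[0.974, 0.013, -0.225], [0.225, -0.005, 0.974], [0.012, -1.0, -0.008]]
ft_force: [-0.2, -0.6, -0.6]
finger_gap: 0.0855
[ 0.93517748  0.6645051  -0.83727705  1.91406174  0.66100896  0.84690681
  1.54661636]
```

```bash
python3 -m crank '[0.1,0.8,0,0.04,0.09,1,-1, 0.1,0.8,0,0.04,0.09,1,-1, 0.1,0.8,-1,0.04,0.09,1,-1, 0.1,0.8,-2,0.04,0.09,1,-1]'; python3 - <<'E'
from h import *
p,d=cap('scene','s5.png');cv2.imwrite('pics/s5c.png',cv2.resize(p[110:230,190:330],None,fx=5,fy=5,interpolation=cv2.INTER_CUBIC))
E
```

```text
t: 11.45
eef_pos: [0.4682, -0.2146, 0.115]
tcp_rot: [[0.934, 0.001, -0.357], [0.357, 0.0, 0.934], [0.001, -1.0, -0.0]]
ft_force: [0.3, -0.7, 0.1]
finger_gap: 0.0855
```

View pics/s5c.png

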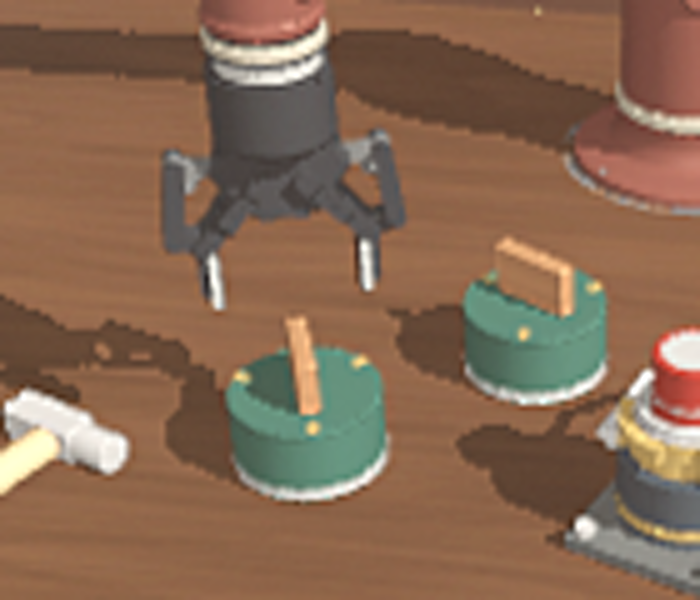

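Jaws straddle hood C's handle (handle at about (303,365) in the crop). Descend and grip.

```bash
python3 -m crank '[0,0.1,-2,0,0,0,-1, 0,0.1,-4,0,0,0,-1, 0,0.1,-5.4,0,0,0,-1, 0,0.1,-5.4,0,0,0,-1, 0,0.1,-5.4,0,0,0,0, 0,0.1,-5.4,0,0,0,1, 0,0.1,-5.4,0,0,0,1, 0,0.1,-5.4,0,0,0,1, 0,0.1,-5.4,0,0,0,1, 0,0.1,-5.4,0,0,0,1]'
```

```text
t: 12.75
eef_pos: [0.4674, -0.2137, 0.0599]
tcp_rot: [[0.934, -0.001, -0.357], [0.357, 0.001, 0.934], [-0.001, -1.0, 0.001]]
ft_force: [-0.2, -1.1, 3.0]
finger_gap: 0.0133
```

```bash
python3 -m crank '[0,0,4,0,0,0,1, 0,0,9,0,0,0,1, 0,0,14,0,0,0,1, 0.5,4,17,0,0,-0.5,1, 1,8,17,0,0,-1,1, 1.5,12,17,0,0,-1.5,1, 2,16,17,0,0,-2,1, 2.6,20,17,0,0,-2.5,1, 3.2,23.5,17,0,0,-2.93,1, 3.6,25.7,17,0,0,-2.93,1, 3.6,25.7,17,0,0,-2.93,1, 3.6,25.7,17,0,0,-2.93,1]'; python3 - <<'E'
from h import *
s=monitor.read_state();print(s['joint_pos'].round(2),s['wrist_torque'])
p,d=cap('scene','s6.png');np.savez('/tmp/scene6.npz',p=p,d=d);cv2.imwrite('pics/s6c.png',cv2.resize(p[110:240,260:400],None,fx=4.5,fy=4.5,interpolation=cv2.INTER_CUBIC))
E
```

```text
t: 14.25
eef_pos: [0.5027, 0.0418, 0.2291]
tcp_rot: [[0.999, -0.003, 0.045], [-0.045, -0.001, 0.999], [-0.003, -1.0, -0.001]]
ft_force: [1.0, -0.3, -2.5]
finger_gap: 0.0129
[ 0.44  0.51 -0.85  1.82  0.45  1.02  0.94] [-0.06402539 -0.0031037  -0.0073622 ]
```

View pics/s6c.png

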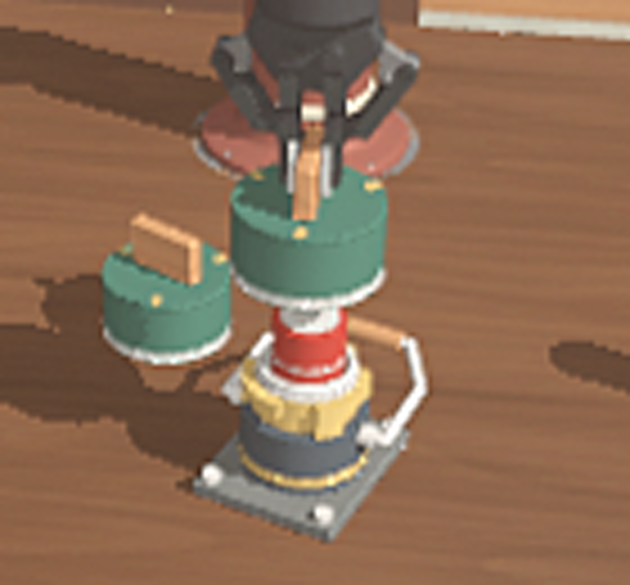

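```bash
python3 - <<'E'
from h import *
p=np.load('/tmp/scene6.npz')['p'];F=8;X,Y=300,135
c=cv2.resize(p[Y:Y+65,X:X+60],None,fx=F,fy=F,interpolation=cv2.INTER_CUBIC);h=cv2.cvtColor(c,cv2.COLOR_BGR2HSV).astype(int)
full=lambda u,v:(X+(u+.5)/F-.5,Y+(v+.5)/F-.5)
zr=.2291-.060
br=((h[...,0]>18)&(h[...,0]<34)&(h[...,1]>100)&(h[...,2]>120)).astype(np.uint8)
k,l,s,ce=cv2.connectedComponentsWithStats(br)
for i in range(1,k):
    if s[i,4]>40: print('mark',ce[i],s[i,4],onz('scene',*full(*ce[i]),zr+.0545).round(4))
g=((h[...,0]>60)&(h[...,0]<95)&(h[...,1]>70))
for v in range(200,340,20):
    us=np.where(g[v])[0]
    if len(us):
        a=[]
        for u in(us.min()-.5,us.max()+.5):
            o,r=ray('scene',*full(u,v));a.append((o+r*(.503-o[0])/r[0]))
        print(v,us.min(),us.max(),a[0].round(4),a[1].round(4),'mid y',(a[0][1]+a[1][1])/2)
# neck/ring/body lateral mid in same image
c2=cv2.resize(p[180:225,300:360],None,fx=F,fy=F,interpolation=cv2.INTER_CUBIC);h=cv2.cvtColor(c2,cv2.COLOR_BGR2HSV).astype(int)
br=(h[...,0]>18)&(h[...,0]<34)&(h[...,1]>90)&(h[...,2]>110)
red=((h[...,0]<9)|(h[...,0]>170))&(h[...,1]>120)&(h[...,2]>80)
for nm,m in(('brass',br),('red',red)):
  for v in range(20,200,16):
    us=np.where(m[v,:300])[0]
    if len(us)>20:
        a=[]
        for u in(us.min()-.5,us.max()+.5):
            o,r=ray('scene',300+(u+.5)/F-.5,180+(v+.5)/F-.5);a.append((o+r*(.503-o[0])/r[0]))
        print(nm,v,us.min(),us.max(),a[0][1:].round(4),a[1][1:].round(4),'mid y',((a[0][1]+a[1][1])/2).round(4))
E
```

```text
mark [135.65536723 111.39548023] 177 [0.4818 0.0041 0.2236]
mark [341.08080808 130.73232323] 198 [0.4853 0.0806 0.2236]
mark [213.58403361 214.66806723] 238 [0.5509 0.0396 0.2236]
mark [ 72.71296296 257.68518519] 108 [ 0.5859 -0.0056  0.2236]
mark [136.89201521 490.81026616] 2630 [0.7165 0.0315 0.2236]
mark [315.63844515 495.985623  ] 1878 [0.7118 0.0863 0.2236]
200 101 362 [ 0.503  -0.0062  0.1972] [0.503  0.0905 0.2053] mid y 0.04214103134306064
220 176 360 [0.503  0.0219 0.191 ] [0.503  0.0902 0.1968] mid y 0.05605025491100499
240 44 358 [ 0.503  -0.0275  0.178 ] [0.503  0.09   0.1881] mid y 0.03122185288686776
260 44 357 [ 0.503  -0.0276  0.1692] [0.503  0.0901 0.1794] mid y 0.031268319054489485
280 45 351 [ 0.503  -0.0272  0.1603] [0.503  0.0884 0.1705] mid y 0.030576300026173973
300 42 336 [ 0.503  -0.0284  0.1512] [0.503  0.0833 0.1611] mid y 0.027428863322002117
320 0 272 [ 0.503  -0.0446  0.1407] [0.503  0.0596 0.1501] mid y 0.007494192659386976
brass 84 19 133 [-0.0378  0.0831] [0.0076 0.0874] mid y -0.0151
brass 116 111 135 [-0.0013  0.0711] [0.0086 0.072 ] mid y 0.0037
brass 132 115 149 [0.0004 0.0634] [0.0143 0.0647] mid y 0.0073
brass 148 110 299 [-0.0015  0.0553] [0.0739 0.0627] mid y 0.0362
brass 164 132 299 [0.0074 0.0482] [0.0742 0.0549] mid y 0.0408
brass 180 143 299 [0.0119 0.0406] [0.0746 0.0469] mid y 0.0432
brass 196 167 291 [0.0217 0.0335] [0.0718 0.0386] mid y 0.0467
red 20 162 296 [0.018  0.1187] [0.0699 0.1236] mid y 0.044
red 36 171 298 [0.0217 0.1116] [0.071  0.1162] mid y 0.0464
red 52 166 294 [0.0199 0.1039] [0.0698 0.1086] mid y 0.0449
red 68 169 292 [0.0212 0.0964] [0.0694 0.101 ] mid y 0.0453
red 84 182 276 [0.0265 0.0893] [0.0635 0.0928] mid y 0.045
red 100 167 290 [0.0207 0.081 ] [0.0693 0.0857] mid y 0.045
red 116 198 262 [0.0331 0.0744] [0.0587 0.0769] mid y 0.0459
```

```bash
python3 -m crank '[0.05,0.22,0,0,0,0,1, 0.05,0.22,-2,0,0,0,1, 0.05,0.22,-4,0,0,0,1, 0.05,0.22,-6,0,0,0,1, 0.05,0.22,-7,0,0,0,1, 0.05,0.22,-7.7,0,0,0,1, 0.05,0.22,-7.7,0,0,0,1]'
```

```text
t: 15.18
eef_pos: [0.5035, 0.0436, 0.1522]
tcp_rot: [[0.999, -0.003, 0.046], [-0.046, -0.0, 0.999], [-0.003, -1.0, -0.001]]
ft_force: [-0.6, -0.2, -3.0]
finger_gap: 0.0129
```

```bash
python3 -m crank '[0,0,-0.2,0,0,0,1, 0,0,-0.4,0,0,0,1, 0,0,-0.6,0,0,0,1, 0,0,-0.8,0,0,0,1, 0,0,-0.8,0,0,0,1, 0,0,-0.8,0,0,0,1]'
```

```text
t: 15.92
eef_pos: [0.5035, 0.0436, 0.1442]
tcp_rot: [[0.999, -0.003, 0.046], [-0.046, -0.0, 0.999], [-0.003, -1.0, -0.0]]
ft_force: [0.4, 0.3, -2.9]
finger_gap: 0.0133
```

The rim is at 84 mm, below the ring top, with no contact force, so the lugs are in the gaps. Press down.

```bash
python3 -m crank '[0,0,-0.3,0,0,0,1, 0,0,-0.6,0,0,0,1, 0,0,-0.9,0,0,0,1, 0,0,-1.2,0,0,0,1, 0,0,-1.5,0,0,0,1, 0,0,-1.8,0,0,0,1, 0,0,-2.0,0,0,0,1, 0,0,-2.0,0,0,0,1]'
```

```text
t: 16.92
eef_pos: [0.504, 0.0439, 0.1253]
tcp_rot: [[0.999, -0.001, 0.046], [-0.046, -0.001, 0.999], [-0.001, -1.0, -0.001]]
ft_force: [-2.2, -0.9, 9.4]
finger_gap: 0.0132
```

```bash
python3 -m crank '[0,0,-0.15,0,0,0,1, 0,0,-0.25,0,0,-0.5,1, 0,0,-0.25,0,0,-1.2,1, 0,0,-0.25,0,0,-1.9,1, 0,0,-0.25,0,0,-2.6,1, 0,0,-0.25,0,0,-3.3,1, 0,0,-0.25,0,0,-3.3,1]'; python3 -c "
from rig import monitor
s=monitor.read_state();print(s['wrist_torque'],s['joint_pos'])"
```

```text
t: 17.8
eef_pos: [0.5056, 0.0447, 0.1245]
tcp_rot: [[0.874, 0.003, 0.486], [-0.486, 0.0, 0.874], [0.002, -1.0, 0.001]]
ft_force: [-1.2, -0.2, 9.2]
finger_gap: 0.0131
[-0.04491757  0.35472373 -0.09986373] [ 0.26880497  0.60655663 -0.60551965  1.94518937  0.50283241  0.74024909
  0.43048707]
```

```bash
python3 -m crank '[-0.05,0,-0.1,0,0,-0.7,1, -0.1,0,-0.1,0,0,-1.4,1, -0.1,0,-0.1,0,0,-2.1,1, -0.1,0,-0.1,0,0,-2.8,1, -0.1,0,-0.1,0,0,-3.5,1, -0.1,0,-0.1,0,0,-4.2,1, -0.1,0,-0.1,0,0,-4.2,1, -0.1,0,-0.1,0,0,-4.2,1]'; python3 -c "
from rig import monitor
s=monitor.read_state();print(s['wrist_torque'],s['joint_pos'])"
```

```text
t: 18.8
eef_pos: [0.5062, 0.0444, 0.1251]
tcp_rot: [[0.459, 0.006, 0.889], [-0.889, -0.002, 0.459], [0.005, -1.0, 0.005]]
ft_force: [-0.3, -1.5, 8.7]
finger_gap: 0.0135
[-0.32381171  0.29579891 -0.03168073] [ 0.16055636  0.57162227 -0.43601573  1.94896994  0.37163628  0.69336404
 -0.02627569]
```

```bash
python3 -m crank '[0,0,0.2,0,0,0,1, 0,0,0.4,0,0,0,1, 0,0,0.6,0,0,0,1, 0,0,0.8,0,0,0,1, 0,0,1.0,0,0,0,1, 0,0,1.0,0,0,0,1]'; python3 - <<'E'
from h import *
print(monitor.read_state()['wrist_torque'])
p,d=cap('scene','s7.png');cv2.imwrite('pics/s7c.png',cv2.resize(p[110:240,260:400],None,fx=4.5,fy=4.5,interpolation=cv2.INTER_CUBIC))
E
```

```text
t: 19.55
eef_pos: [0.5062, 0.0441, 0.1312]
tcp_rot: [[0.458, 0.004, 0.889], [-0.889, -0.0, 0.458], [0.002, -1.0, 0.004]]
ft_force: [7.7, 1.5, -27.6]
finger_gap: 0.0133
[ 0.38518351 -1.61875808  0.01094834]
```

View pics/s7c.png

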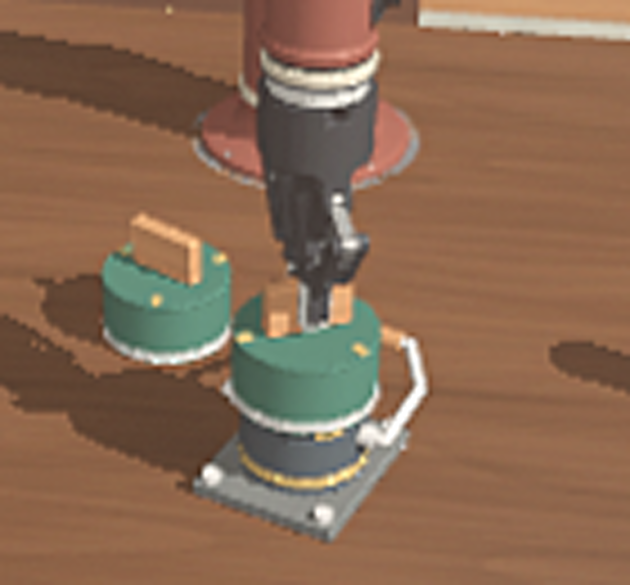

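Locked: pulling up met 25 N with the rim at 71 mm. Ease off, release and lift clear.

```bash
python3 -m crank '[0,0,-0.1,0,0,0,1, 0,0,-0.1,0,0,0,1, 0,0,-0.1,0,0,0,0.5, 0,0,-0.1,0,0,0,-0.3, 0,0,-0.1,0,0,0,-1, 0,0,-0.1,0,0,0,-1, 0,0,1,0,0,0,-1, 0,0,3,0,0,0,-1, 0,0,6,0,0,0,-1, 0,0,10,0,0,0,-1, 0,-6,12,0,0,0,-1, -1,-12,12,0,0,0,-1]'; python3 -m crank '[-1,-4,0,0,0,0,-1, -1,-8,0,0,0,0,-1, -1,-8,0,0,0,0,-1]'; python3 - <<'E'
from h import *
F=8
for n in('top','scene'):
    p,d=cap(n,n+'8.png');np.savez(f'/tmp/{n}8.npz',p=p,d=d)
    if n=='top': cv2.imwrite('pics/pot8.png',cv2.resize(p[170:250,275:375],None,fx=6,fy=6,interpolation=cv2.INTER_CUBIC))
    else: cv2.imwrite('pics/s8c.png',cv2.resize(p[130:240,290:430],None,fx=5,fy=5,interpolation=cv2.INTER_CUBIC))
E
```

```text
t: 21.1
eef_pos: [0.4982, -0.0764, 0.2541]
tcp_rot: [[0.461, 0.011, 0.887], [-0.887, -0.001, 0.461], [0.006, -1.0, 0.009]]
ft_force: [0.8, -0.7, -1.0]
finger_gap: 0.0855
t: 21.48
eef_pos: [0.4875, -0.1609, 0.2545]
tcp_rot: [[0.454, 0.011, 0.891], [-0.891, -0.003, 0.454], [0.008, -1.0, 0.008]]
ft_force: [-0.7, 0.2, -0.5]
finger_gap: 0.0853
```

View pics/s8c.png

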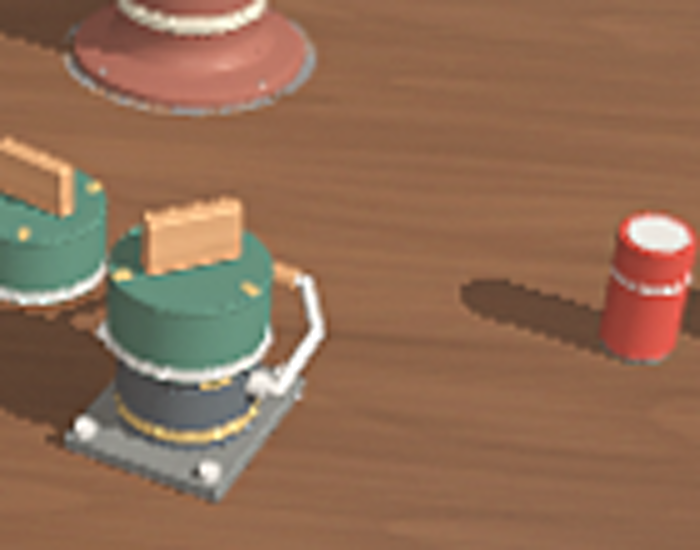

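View pics/pot8.png

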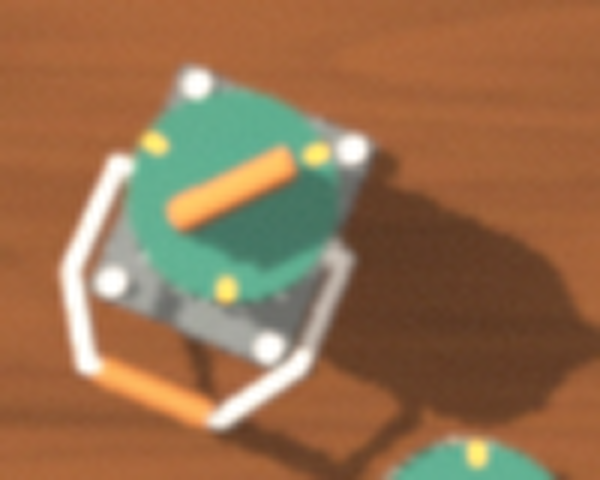

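View pics/top8.png

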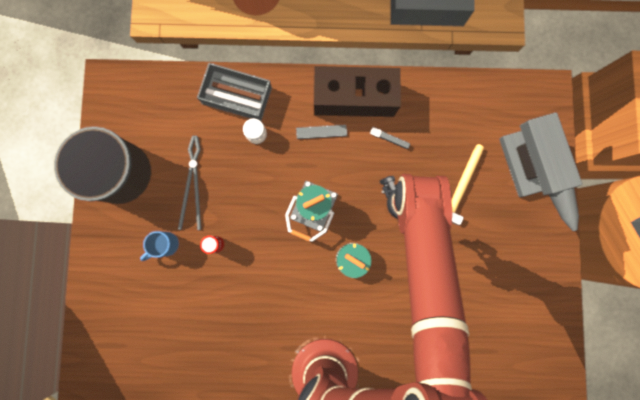

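The hood is down and level on the pot: marks at (155,143), (316,153) and (227,290) in the top crop. The bail is flat, the bystanders haven't moved and the arm is clear. One last numeric check before handing in.

```bash
python3 - <<'E'
from h import *
z=np.load('/tmp/top8.npz');p,d=z['p'],z['d'];P=pts('top',d)
for zt in(.1255,):
    M=np.array([onz('top',275+(u+.5)/6-.5,170+(v+.5)/6-.5,zt) for u,v in((155,143),(316,153),(227,290))]);c=M.mean(0);print(c,np.degrees(np.arctan2(*(M-c)[:,:2].T[::-1])),np.linalg.norm(M-c,axis=1))
h=cv2.cvtColor(p,cv2.COLOR_BGR2HSV);m=(h[...,0]>60)&(h[...,0]<95)&(h[...,1]>90)
m[:,:]&=False|(np.add.outer((np.arange(400)-202)**2,(np.arange(640)-315)**2)<13**2)
q=P[m];print('hood top z',np.median(q[:,2]),m.sum(), 'plane slope',np.linalg.lstsq(np.c_[q[:,:2]-c[:2],np.ones(len(q))],q[:,2],rcond=None)[0])
s=np.load('/tmp/scene8.npz');Ps=pts('scene',s['d']);hs=cv2.cvtColor(s['p'],cv2.COLOR_BGR2HSV);mm=(hs[...,0]>60)&(hs[...,0]<95)&(hs[...,1]>90);mm[:,:308]=0;mm[:,348:]=0;mm[:175]=0;mm[192:]=0
q=Ps[mm];print('scene top z',np.median(q[:,2]),mm.sum())
from rig import job_done
print(job_done())
E
```

```text
[0.50637246 0.04260178 0.1255    ] [ 57.16107181 -61.97742388 177.7372254 ] [0.04480353 0.04467015 0.04531826]
hood top z 0.124943460239748 312 plane slope [-2.04883279  0.4398836   0.13406018]
scene top z 0.12270980353560579 33
the job is handed in; nothing more can be done
None
```

The canister is in the keeper pot with the green hood locked down over it, and I handed the job in at about 21.6 s. The hand-in gives no verdict, so this rests on my own checks.

**What I did:** I tipped the bail down toward the robot and stood the robot-right red canister on the pot's seat. I then took the robot-right green hood and lined its lugs up with the gaps, which the camera showed centred near -2.5° (mod 120°). It dropped in without contact, so I pressed it to a rim height of about 65 mm and twisted 60° clockwise. An upward pull of about 25 N failed to lift it past 71 mm, and then I let go.

**Last checks that agreed:**
- **Hood height:** its top was at 125 mm in the top view, which puts the rim at 71 mm.
- **Hood angle:** the marks sit about 60° clockwise of the gaps, so the lugs are mid-pocket.
- **Everything else:** the bail is flat and the arm is clear. By eye, the bystanders show no movement; the hammer was partly hidden by the arm.

**Checks that disagreed or were weak:**
- **Hood centring:** the marks put the hood centre about 2.5 mm from the pot axis, within the 6 mm limit. The camera error is about 2 mm.
- **Hood tilt:** the depth-plane fit gave an impossible slope, probably from edge pixels. I judged the hood level by eye only.
- **Scene-camera height:** it read about 2 mm lower, 123 mm, from only 33 pixels. That would still put the rim within limits, but only just (about 68.7 mm).

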